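Open the reject cage and hold its gate for the inspector

TASK

A rejected pouch is locked in the clear reject cage and the inspector needs both hands to take it out. Squeeze the red catch together first (it stays back by itself), then squeeze the sprung blue catch and swing the self-closing gate out past its detent, as wide as it goes. Finish while still holding the gate wide open, and leave the pouch and the things lying on the table undisturbed.

Things in the scene. Friction and masses are not known exactly. Their poses are not given: they have to be found in the camera images.
- reject_cage: Reject cage bolted to the table: clear box 156 mm deep, 200 wide, 116 high on a steel base, posting slot in the roof. Origin on the table under the clear box's centre; x from the gate (x = -86) to the back, y to the left along the shut gate, z up. Steel lock column at the left front: x -114 to -70, y 94 to 184, 112 mm high. Brass detent plunger on the roof's right edge, 135 mm high.
- red_pinch (a point): Midway between the two red thumb tabs, catch shut, 142 mm above the table, on the lock column; axes as the cage. Upright tabs, 8 mm thick (y), 44 wide (x), from 112 up to 162 mm above the table, centred 26 mm to either side along y: 60 mm over the outer faces. Lips 4 mm proud edge each outer face, leaving a 36 mm wide finger bed. The left tab is fixed; the right one slides to the left.
- red_catch (a joint): Red catch, a slide bolt across the front of the gate: 0 = shut, 0.016 m = fully squeezed (44 mm over the outer faces). The bolt clears the gate from 0.012. Friction of 5 N and no spring: it stays where it is left.
- blue_pinch (a point): Midway between the two blue thumb tabs (shape and heights as the red ones), catch at rest, 142 mm above the table, on the gate's top rail (112 mm high), 122 mm from the hinge axis. It swings along: y from the hinge to the free edge, x inward. Tabs centred 24 mm to either side along y, 56 mm over the outer faces. Hinge-side tab fixed to the gate; the outer one slides 15 mm to it (then 41 mm).
- blue_catch (a joint): Blue catch, a sprung bolt in the top rail of the gate: 0 = at rest, bolted to the lock column; 0.015 m = fully squeezed. The bolt is free from 0.012. The spring pushes back with 4 N at rest and 9.5 N when squeezed; let go, it springs out again.
- gate_hinge (a point): Point on the upright hinge axis of the gate at the right front corner of the cage, 142 mm above the table; axes as the cage.
- gate_leaf: The gate with all it carries: a steel frame with a clear pane, 176 mm wide, 100 mm high, 18 mm thick at the top rail, bottom edge 12 mm above the table. Origin on the hinge axis at table height, y from the hinge along the gate, x to the inside.
- gate (a joint): Gate angle: 0 = shut, grows as the free edge swings out in front (anticlockwise from above), stop at 1.40 rad. The closer spring pulls it shut with 0.25 Nm at 0, 0.6 Nm at the stop. A ball detent adds up to 0.6 Nm between 0.35 and 0.6 rad; let go beyond it, the gate falls back to rest on the detent at about 0.77 rad.
- reject_pouch: Pouch of green vegetable, 126 x 172 x 24 mm, lying in the cage, origin at its underside.
- marker_pen: Marker pen, 17 x 140 x 19 mm, lying on the table left of the cage, origin at its underside.
- scissors: Grey-handled kitchen scissors, 69 x 224 x 8 mm, on the table right of the cage, origin at their underside.

How it is judged (in metres and radians):
On the way, in this order (a step that is already met when the one before it is completed fails the run):
1. the red catch is squeezed back, the gate still shut (value of joint red_catch above 0.012 m and value of joint gate below 0.05 rad), for 0.2 s.
2. the blue catch is squeezed, the red one still back (value of joint each of blue_catch, red_catch above 0.012 m and value of joint gate below 0.3 rad), for 0.1 s.
3. the gate is past its detent (value of joint gate above 0.95 rad), for 0.1 s.
At the end, for the whole second after the job is handed in: The gate is held at more than 1.22 rad (70 degrees) and still (under 0.1 rad/s), the fingers press on it or on its blue catch with more than 1 N, the red catch is still back by more than 12 mm and the pouch lies still (value of joint gate above 1.22 rad and velocity of joint gate between -0.1 and 0.1 rad/s and value of joint red_catch above 0.012 m and contact force between the fingers and gate_leaf above 1 N and linear speed of reject_pouch below 0.02 m/s); the arm keeps its last pose, push and grip.
It fails at once if the rejected pouch is moved by more than 2 cm (distance of reject_pouch from where it was at the start of the episode above 0.02 m).
It fails at once if the marker pen or the scissors are moved by more than 2 cm (distance of any of marker_pen, scissors from where it was at the start of the episode above 0.02 m).
It also fails if it takes over 43 s, if anything falls off the work surface, if the arm or the gripper's body presses on something with over 40 N, if the wrist force passes 120 N, or if a joint passes its speed limit or range.

ROBOT

A 6-joint arm with a two-finger parallel gripper is mounted at the origin on a cart in front of the work surface, level with it; the furniture and walls round the work are solid. World frame = base frame: x ahead of the robot, y to its left, z up, the work surface at z = 0. Lengths are in mm, angles in rad, forces in N, time in s.
With the tool pointing down it reaches from about 325 to 900 mm from the base axis. Payload 6.1 kg.
Tool frame: the origin (TCP) lies between the finger pads; the fingertips stand 25 mm ahead of it and the grasp point (between the pads) lies 6 mm ahead of it; z points along the fingers, x is the direction in which the jaws open and shut, and the axes are right-handed (so a half turn about z gives the same grasp; the last joint's range is limited). The gripper opens to 85 mm and grips with 20 to 120 N. Pads are 22 mm wide; open, the fingers measure 114 mm over their backs; the gripper's body (76 mm by 85 mm) begins 54 mm behind the grasp point. The pads swing forward as they close: fully open they stand 13 mm farther back than shut.
Start: joints at [1.107, 0.22, 1.526, -0, 1.395, -0.126], TCP at [207.131, 589.672, 256.3] pointing down, gripper open.
Joint ranges: [-2.98, 2.98], [-0.91, 2.08], [0.09, 2.57], [-1.24, 4.39], [0.2, 2.65], [-2.68, 2.68]. Speed limits (rad/s): [2.57, 2.57, 3.01, 3.14, 3.14, 3.14].

INTERFACE

Orientations are given as a unit quaternion [w, x, y, z].
In Python, from bench import bot, jaws, inverse_kinematics, viewer gives the robot as it stands. The module is installed in compiled form; this text tells all that it offers. Calls block until the motion is done:
- bot.move_pose(position, orientation): joint-space move of the TCP to a pose.
- bot.move_linear(position, speed=150, rot=None, force_limit=None): straight line of the TCP; rot=None keeps the orientation; speed is the mean speed in mm/s. With force_limit (N) it stops when the force on the tool has changed by that much, and returns True; else False.
- bot.move_j(angles): joint-space move.
- jaws.ungrasp() and jaws.grasp(): open the fingers fully, or close them until they stop; the grip force is fixed at half the most.
- bot.hold(seconds).
- inverse_kinematics(position, orientation): joint angles nearest the present ones, or None.
- bot.get_obs(): the state.
- viewer.get_image(name): name is "side" or "top" or "wrist"; returns the picture (480x640x3 uint8, red, green, blue); there is no depth.
- viewer.camera_params(name): a dict with "intrinsics" (3x3 intrinsics, pixels), "world_from_camera" (4x4, takes a point from camera to world coordinates). Camera axes: x right, y up, looking along -z (the intrinsics and any distortion apply to the point x, -y, -z); pixel columns grow to the right and rows downward; lengths in mm; the calibration is good to about 2 mm. The wrist camera is an equidistant fisheye: a pixel r from the principal point sees the ray r / f radians off the axis. A picture is of the moment at which its call begins: read the wrist's pose just before it. camera_params takes no time and is no camera call; for the wrist camera it gives the pose at the moment of the call.
A pose or a line that the arm cannot do raises bot.Unreachable and nothing moves.
- bot.close_job(): hands the job in, once; it reports no verdict.
Trained networks look in the newest picture that a camera, given by its name, has taken for a name from the list of things; names that differ only in an ending like _2 or _b are one class to them, and where a whole thing is asked for, a point or a joint stands for the part that bears it (a point fixed in the world has none). Each returns a list of dicts, best first, with "confidence" (0 to 1); they miss things now and then, are a little off and sometimes report something else, mostly with a low value. They report only what shows in the picture. A call takes as long as a camera call.
- viewer.silhouettes(label, camera): "mask" (480x640 bool, what is visible of it) and "pixel" ([column, row] in pixels, amid what is visible of it).
The state is a dict: "t": time; "joint_positions": joint angles; "dq": joint speeds; "joint_efforts": joint torques, N m; "tool_pos": TCP position; "ee_rot": TCP orientation; "ft_force": force on the tool from outside, world axes, zero at the start; "torque": the same for the moment, N m; "grip_width": opening from 0.0 (shut) to 1.0 (fully open).
Only numpy, scipy, OpenCV 4.12 (cv2) and the standard library are available. Lean on these libraries where they do the work, as an engineer would, in place of code of your own. Each camera call takes 0.05 s, during which the arm holds its last target.

## Working session

There is one attempt and no reset: what is moved stays moved. The work goes in short steps, each a Python script; the robot and the scene stay as the last script left them, time stands still between calls to the robot, and variables do not carry over. Pictures are saved under pics/ and viewed, and the job is handed in when it is done.

```bash
mkdir -p pics; ls
python3 - <<'E'
from bench import bot, jaws, inverse_kinematics, viewer
import cv2,numpy as np
o=bot.get_obs(); print({k:np.round(v,3) if not isinstance(v,dict) else v for k,v in o.items()})
for n in ["side","top","wrist"]:
    im=viewer.get_image(n); cv2.imwrite(f"pics/a_{n}.png",im[:,:,::-1])
    p=viewer.camera_params(n); print(n,np.round(p["intrinsics"],1).tolist(),np.round(p["world_from_camera"],3).tolist(),p.keys())
E
```

```text
pics
{'t': np.float64(0.0), 'joint_positions': array([ 1.107,  0.221,  1.528, -0.   ,  1.395, -0.126]), 'dq': array([-0.001, -0.001,  0.001, -0.   , -0.001,  0.   ]), 'joint_efforts': array([ 2.0000e-03, -4.9691e+01, -3.8939e+01, -0.0000e+00,  1.1000e-02,
       -0.0000e+00]), 'tool_pos': array([206.901, 589.167, 255.178]), 'ee_rot': array([ 0.   ,  0.816,  0.578, -0.001]), 'ft_force': array([ 0.63 , -0.196,  0.171]), 'torque': array([ 0.012, -0.022,  0.066]), 'grip_width': np.float64(1.001)}
side [[457.2, 0.0, 319.6], [0.0, 457.2, 235.4], [0.0, 0.0, 1.0]] [[0.119, 0.663, -0.739, -146.146], [-0.993, 0.079, -0.089, -275.003], [-0.001, 0.744, 0.668, 695.859], [0.0, 0.0, 0.0, 1.0]] dict_keys(['intrinsics', 'world_from_camera'])
top [[562.7, 0.0, 320.0], [0.0, 562.7, 241.4], [0.0, 0.0, 1.0]] [[0.028, 0.994, -0.103, 404.049], [-1.0, 0.026, -0.016, -220.343], [-0.014, 0.104, 0.995, 1213.151], [0.0, 0.0, 0.0, 1.0]] dict_keys(['intrinsics', 'world_from_camera'])
wrist [[371.6, 0.0, 320.4], [0.0, 371.6, 237.9], [0.0, 0.0, 1.0]] [[0.332, -0.904, -0.269, 138.903], [0.943, 0.318, 0.096, 613.073], [-0.001, -0.285, 0.958, 373.198], [0.0, 0.0, 0.0, 1.0]] dict_keys(['intrinsics', 'world_from_camera'])
```

View pics/a_side.png

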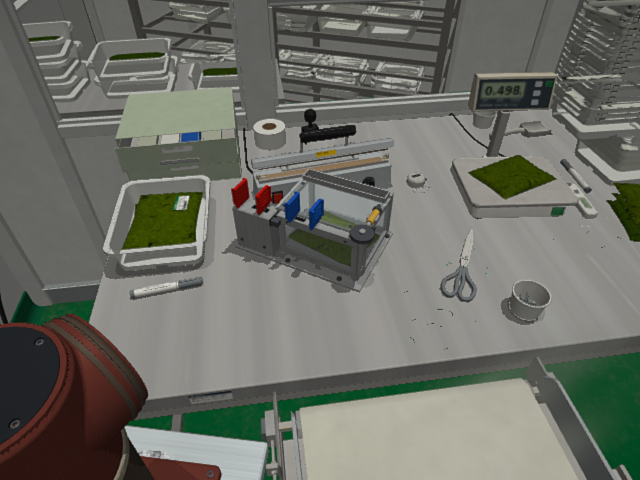

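View pics/a_top.png

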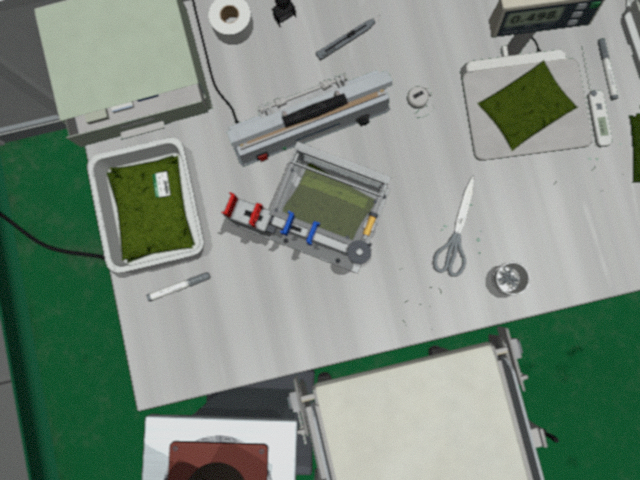

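View pics/a_wrist.png

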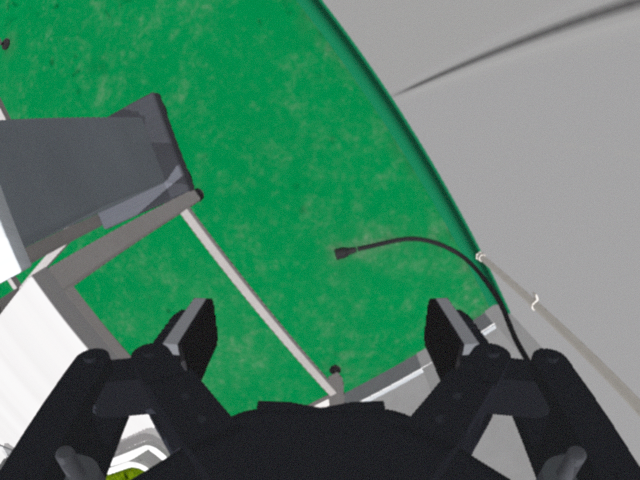

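Run:
```python
from bench import bot, jaws, inverse_kinematics, viewer
import cv2,numpy as np,pickle
out={}
for n in ["side","top"]:
    im=viewer.get_image(n)
    for l in ["red_pinch","blue_pinch","reject_cage","gate_leaf"]:
        for r in viewer.silhouettes(l,n)[:2]:
            m=r["mask"]; ys,xs=np.nonzero(m); print(n,l,round(r["confidence"],2),np.round(r["pixel"],1),m.sum(),xs.min(),xs.max(),ys.min(),ys.max())
            out.setdefault((n,l),m)
    big=im[170:310,200:420] if n=="side" else im[135:285,205:405]
    cv2.imwrite(f"pics/b_{n}.png",cv2.resize(big[:,:,::-1],None,fx=3.6,fy=3.6,interpolation=cv2.INTER_CUBIC))
pickle.dump(out,open("m.pkl","wb"))
```

```text
side red_pinch 0.92 [320.5 226.8] 13242 231 393 169 291
side blue_pinch 0.63 [317.9 239.4] 4216 276 374 192 275
side reject_cage 0.79 [319.3 227.1] 13403 231 392 169 291
side gate_leaf 0.94 [323.8 240.6] 4122 275 374 192 274
top red_pinch 0.56 [321.2 210.2] 11772 222 389 142 272
top blue_pinch 0.78 [324.5 241.7] 1539 269 371 212 263
top reject_cage 0.54 [322.8 241.7] 1607 269 371 212 264
top gate_leaf 0.57 [324.1 240.2] 1466 270 369 212 263
```

View pics/b_side.png

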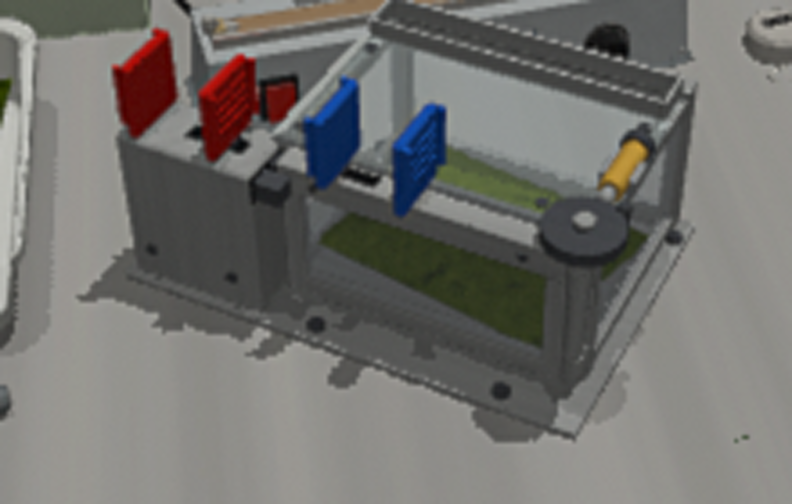

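View pics/b_top.png

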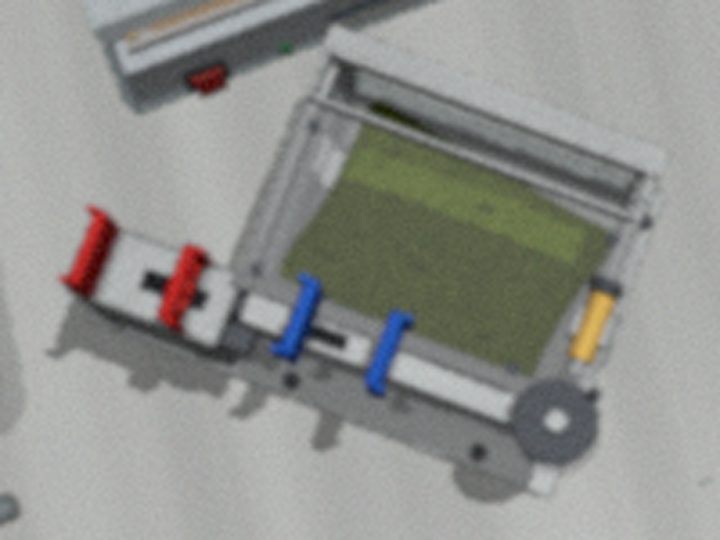

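```bash
cat > h.py <<'E'
import cv2,numpy as np
from scipy.optimize import minimize
def project(P,K,T,fish=False):
    p=(np.asarray(P,float)-T[:3,3])@T[:3,:3]; q=p*[1,-1,-1]
    if fish:
        r=np.hypot(q[:,0],q[:,1]); th=np.arctan2(r,q[:,2]); s=th/np.maximum(r,1e-9)
        n=q[:,:2]*s[:,None]
    else: n=q[:,:2]/q[:,2:]
    return n*[K[0,0],K[1,1]]+[K[0,2],K[1,2]]
def colmask(im,c):
    im=im.astype(int);r,g,b=im[...,0],im[...,1],im[...,2]
    return (r>90)&(r>2.0*g)&(r>2.0*b) if c=="red" else (b>80)&(b>1.6*r)&(b>1.4*g)
def boxes(c,yaw,half,slide=(0,0),z0=112,z1=162):
    """convex pieces (slab + lips) for the two tabs; c centre, half = centre offset"""
    R=np.array([[np.cos(yaw),-np.sin(yaw)],[np.sin(yaw),np.cos(yaw)]])
    for s in (1,-1):
        yc=s*half+slide[0 if s>0 else 1]
        for xa,xb,ya,yb in [(-22,22,yc-4,yc+4),(-22,-18,yc,yc+s*8),(18,22,yc,yc+s*8)]:
            P=np.array([[x,y] for x in(xa,xb) for y in(ya,yb)])@R.T+c
            yield np.vstack([np.c_[P,np.full(4,z)] for z in(z0,z1)])
S=8
def render(pieces,K,T,shape,off,fish=False):
    m=np.zeros((shape[0]*S,shape[1]*S),np.uint8)
    for P in pieces:
        q=(project(P,K,T,fish)-off+.5)*S-.5
        cv2.fillConvexPoly(m,cv2.convexHull(np.round(q).astype(np.int32)),255)
    return cv2.resize(m,(shape[1],shape[0]),interpolation=cv2.INTER_AREA)/255.
def fit(views,half,x0,z0=None):
    """views: (mask,K,T,off,fish); params x,y,yaw"""
    def cost(p):
        return sum(np.abs(render(boxes(p[:2],p[2],half),K,T,m.shape,off,f)-m).sum()/m.sum() for m,K,T,off,f in views)
    best=None
    for st in (25,6,2):
        r=minimize(cost,x0,method="Nelder-Mead",options=dict(initial_simplex=np.array([x0]+[np.array(x0)+d for d in ([st,0,0],[0,st,0],[0,0,st*.015])]),xatol=.01,fatol=1e-4,maxiter=400)); x0=r.x
    return r.x,r.fun
E
cat > f1.py <<'E'
from h import *
from bench import viewer
vs={"red":[], "blue":[]}
roi={"side":(225,170,120,70),"top":(215,180,110,75)}
for n in ["side","top"]:
    im=viewer.get_image(n);cp=viewer.camera_params(n);K,T=np.array(cp["intrinsics"]),np.array(cp["world_from_camera"])
    x,y,w,h=roi[n]
    for c in vs:
        m=colmask(im,c); 
        sub=m[y:y+h,x:x+w].astype(np.uint8)
        k,lab,st,_=cv2.connectedComponentsWithStats(sub); idx=np.argsort(-st[1:,4])[:2]+1
        print(n,c,st[1:].tolist())
        vs[c].append((np.isin(lab,idx)*1.,K,T,np.array([x,y]),False))
    # initial guess by plane z=142
def back(px,K,T,z):
    d=np.array([(px[0]-K[0,2])/K[0,0],-(px[1]-K[1,2])/K[1,1],-1]);d=T[:3,:3]@d
    return (T[:3,3]+d*(z-T[2,3])/d[2])
for c,half in (("red",26),("blue",24)):
    m,K,T,off,_=vs[c][1]; ys,xs=np.nonzero(m); p=back((xs.mean()+off[0],ys.mean()+off[1]),K,T,142)
    print(c,"guess",p)
    x0=[p[0],p[1],np.deg2rad(-17)]
    for nm,v in (("side",vs[c][:1]),("top",vs[c][1:]),("both",vs[c])):
        r,f=fit(v,half,x0); print(c,nm,np.round(r,2),np.round(np.rad2deg(r[2]),1),round(f,3))
E
python3 f1.py
```

```text
side red [[6, 8, 16, 13, 58], [30, 15, 16, 22, 130], [49, 23, 8, 11, 58], [45, 24, 1, 1, 1], [46, 26, 1, 2, 2], [45, 31, 2, 1, 2]]
side blue [[59, 21, 16, 31, 173], [84, 29, 15, 31, 201], [60, 37, 1, 3, 3], [97, 38, 2, 3, 3], [74, 40, 1, 1, 1], [60, 42, 2, 3, 5], [72, 42, 2, 2, 2], [67, 45, 2, 5, 5], [84, 44, 2, 7, 8], [60, 47, 2, 2, 4], [94, 49, 1, 1, 1]]
top red [[8, 13, 12, 22, 92], [34, 24, 13, 22, 142]]
top blue [[65, 31, 14, 24, 141], [91, 41, 14, 24, 133]]
red guess [572.10891137 -55.90087292 142.        ]
red side [ 5.959e+02 -4.139e+01  3.100e-01] 17.7 2.164
red top [ 5.747e+02 -5.075e+01 -2.900e-01] -16.5 1.015
red both [ 5.7233e+02 -4.8720e+01  2.7000e-01] 15.6 4.082
blue guess [ 541.32398102 -162.33304841  142.        ]
blue side [ 5.4825e+02 -1.6116e+02 -1.1000e-01] -6.0 0.906
blue top [ 5.4096e+02 -1.6307e+02 -3.4000e-01] -19.5 0.314
blue both [ 5.4156e+02 -1.6264e+02 -2.8000e-01] -16.2 1.389
```

```bash
python3 - <<'E'
s=open('h.py').read()
s=s.replace('(r>90)&(r>2.0*g)&(r>2.0*b)','(r>60)&(r>1.6*g)&(r>1.6*b)').replace('(b>80)&(b>1.6*r)&(b>1.4*g)','(b>60)&(b>1.35*r)&(b>1.2*g)')
open('h.py','w').write(s)
s=open('f1.py').read()
s=s.replace("k,lab","sub=cv2.morphologyEx(sub,cv2.MORPH_CLOSE,np.ones((2,2)));k,lab")
open('f1.py','w').write(s)
E
python3 f1.py
```

```text
side red [[7, 9, 18, 30, 340], [31, 16, 17, 30, 334], [50, 24, 8, 11, 69]]
side blue [[60, 22, 16, 32, 340], [85, 30, 15, 32, 326]]
top red [[8, 14, 15, 25, 168], [35, 24, 13, 24, 168]]
top blue [[66, 32, 15, 25, 169], [92, 42, 14, 24, 154]]
red guess [570.8536803  -53.48491436 142.        ]
red side [ 5.7207e+02 -5.1880e+01 -2.9000e-01] -16.4 0.22
red top [ 5.7149e+02 -5.2620e+01 -3.4000e-01] -19.5 0.413
red both [ 5.7125e+02 -5.2620e+01 -3.0000e-01] -17.3 0.636
blue guess [ 539.04908255 -164.0458987   142.        ]
blue side [ 5.3941e+02 -1.6364e+02 -2.9000e-01] -16.5 0.153
blue top [ 5.3890e+02 -1.6497e+02 -3.3000e-01] -19.2 0.164
blue both [ 5.3856e+02 -1.6468e+02 -3.3000e-01] -18.7 0.366
```

```bash
cat >> h.py <<'E'
def qdown(phi): return [0,np.cos(phi/2),np.sin(phi/2),0]
E
cat > mv1.py <<'E'
from h import *
from bench import bot,viewer,inverse_kinematics
yaw=np.deg2rad(-18); phi=yaw-np.pi/2
q=qdown(phi); p=[558,-115,290]
print(inverse_kinematics(p,q))
bot.move_pose(p,q)
o=bot.get_obs();print(o["t"],np.round(o["joint_positions"],2),np.round(o["tool_pos"],1),np.round(o["ee_rot"],3),np.round(o["ft_force"],1))
cp=viewer.camera_params("wrist"); im=viewer.get_image("wrist")
cv2.imwrite("pics/c_wrist.png",im[:,:,::-1]); np.savez("w1.npz",im=im,K=cp["intrinsics"],T=cp["world_from_camera"])
E
python3 mv1.py
```

```text
[-3.41649684e-01  6.80029325e-02  1.63258866e+00 -4.44089210e-16
  1.44100106e+00  1.54330591e+00]
3.625 [-0.34  0.07  1.63  0.    1.44  1.54] [ 558.1 -114.2  290. ] [ 0.    -0.588  0.809  0.   ] [ 0.3 -0.2  0.9]
```

View pics/c_wrist.png

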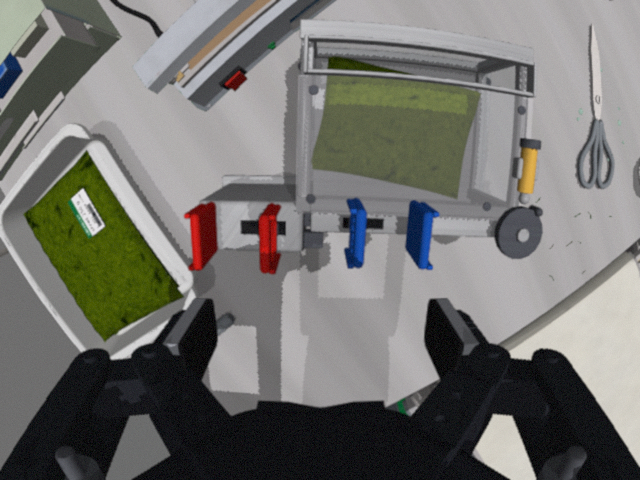

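```bash
cat > f2.py <<'E'
from h import *
exec(open('f1.py').read().split("    # initial")[0].replace("print(","(lambda *a:0)("))
w=np.load("w1.npz"); x,y,ww,hh=170,180,290,110
for c in vs:
    m=colmask(w["im"],c); sub=m[y:y+hh,x:x+ww].astype(np.uint8); k,lab,st,_=cv2.connectedComponentsWithStats(sub); idx=np.argsort(-st[1:,4])[:2]+1
    print(c,st[idx].tolist()); vs[c].append((np.isin(lab,idx)*1.,w["K"],w["T"],np.array([x,y]),True))
res={}
for c,half,x0 in (("red",26,[571,-52,-.3]),("blue",24,[539,-164,-.3])):
    for nm,v in (("wrist",vs[c][2:]),("all",vs[c])):
        r,f=fit(v,half,x0); print(c,nm,np.round(r,2),np.round(np.rad2deg(r[2]),1),round(f,3))
# hinge hub crops
sc={"side":(362,231),"top":(359,252),"wrist":(519,232)}
tiles=[]
for n,(cx,cy) in sc.items():
    im=w["im"] if n=="wrist" else viewer.get_image(n)
    tiles.append(cv2.resize(im[cy-20:cy+20,cx-20:cx+20,::-1],(260,260),interpolation=cv2.INTER_NEAREST))
cv2.imwrite("pics/d.png",np.hstack(tiles))
E
python3 f2.py
```

```text
red [[14, 22, 33, 69, 1549], [88, 23, 23, 71, 1206]]
blue [[236, 20, 34, 70, 1521], [175, 18, 23, 70, 1145]]
red wrist [ 5.7296e+02 -4.9810e+01 -3.8000e-01] -21.7 0.211
red all [ 5.7457e+02 -5.1100e+01 -3.3000e-01] -19.1 1.379
blue wrist [ 5.3988e+02 -1.6257e+02 -3.0000e-01] -17.4 0.188
blue all [ 5.3846e+02 -1.6372e+02 -3.1000e-01] -17.5 0.874
```

View pics/d.png

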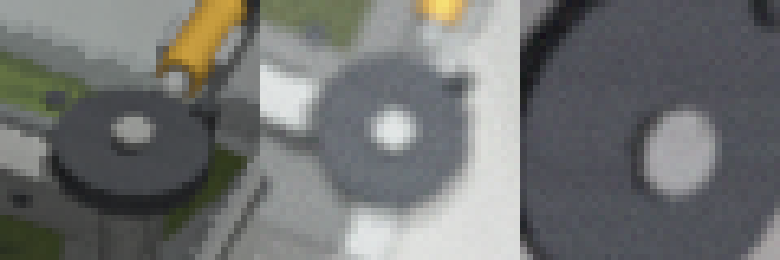

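Run:
```python
from h import *
from bench import viewer
w=np.load("w1.npz")
C={n:(np.array(viewer.camera_params(n)["intrinsics"]),np.array(viewer.camera_params(n)["world_from_camera"])) for n in("side","top")}
C["wrist"]=(w["K"],w["T"])
px={"side":(361.8,230.8),"top":(358.8,251.5),"wrist":(523.3,235)}
def ray(n):
    K,T=C[n]; u=(np.array(px[n])-[K[0,2],K[1,2]])/K[0,0]
    if n=="wrist":
        r=np.hypot(*u); d=np.array([u[0]/r*np.sin(r),-u[1]/r*np.sin(r),-np.cos(r)])
    else: d=np.array([u[0],-u[1],-1])
    d=T[:3,:3]@d; return T[:3,3],d/np.linalg.norm(d)
def tri(ns):
    A=0;b=0
    for n in ns:
        o,d=ray(n);M=np.eye(3)-np.outer(d,d);A=A+M;b=b+M@o
    return np.linalg.solve(A,b)
for ns in (("side","top"),("side","wrist"),("top","wrist"),("side","top","wrist")): print(ns,np.round(tri(ns),1))
for n in C:
    o,d=ray(n)
    print(n,[np.round((o+d*(z-o[2])/d[2])[:2],1).tolist() for z in (120,130)])
```

```text
('side', 'top') [ 498.8 -277.1  133. ]
('side', 'wrist') [ 498.9 -277.   133.1]
('top', 'wrist') [ 498.8 -277.7  132.7]
('side', 'top', 'wrist') [ 498.9 -277.3  133. ]
side [[513.6, -276.6], [502.1, -276.5]]
top [[499.9, -278.4], [499.0, -277.9]]
wrist [[492.9, -284.2], [497.6, -279.1]]
```

```bash
cat > mv2.py <<'E'
from h import *
from bench import bot,viewer,jaws
yaw=np.deg2rad(-19.5); phi=yaw-np.pi/2; q=qdown(phi); yd=np.array([-np.sin(yaw),np.cos(yaw)])
c=np.array([572.2,-51])+7*yd
bot.move_pose([*c,225],q)
hit=bot.move_linear([*c,150],speed=80,force_limit=12)
o=bot.get_obs();print(hit,o["t"],np.round(o["tool_pos"],1),np.round(o["ft_force"],1))
im=viewer.get_image("wrist"); cv2.imwrite("pics/e_wrist.png",im[:,:,::-1])
im=viewer.get_image("side"); cv2.imwrite("pics/e_side.png",cv2.resize(im[140:320,180:420,::-1],None,fx=3,fy=3))
E
python3 mv2.py
```

```text
False 5.4417 [575.  -44.5 150.7] [-0.1  0.3 -0.7]
```

View pics/e_wrist.png

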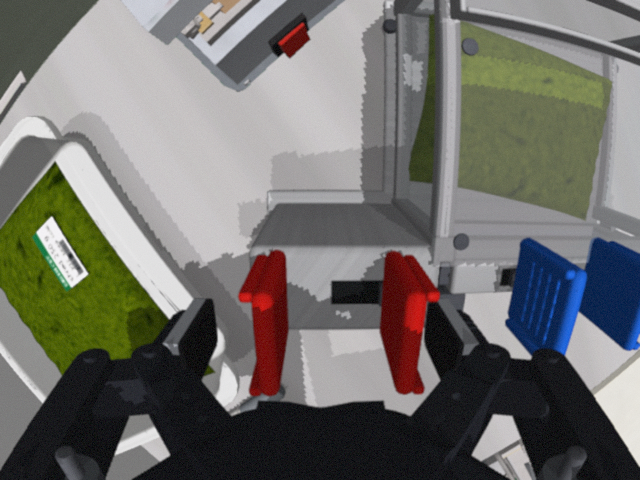

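View pics/e_side.png

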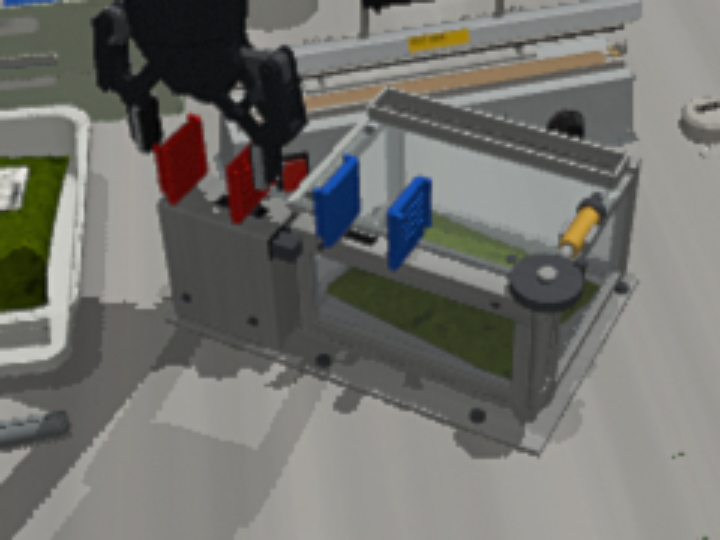

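```bash
cat > mv3.py <<'E'
from h import *
from bench import bot,viewer,jaws
jaws.grasp(); bot.hold(0.3)
o=bot.get_obs();print(o["t"],o["grip_width"],np.round(o["tool_pos"],1),np.round(o["ft_force"],1),np.round(o["torque"],2))
im=viewer.get_image("wrist"); cv2.imwrite("pics/f_wrist.png",im[:,:,::-1])
E
python3 mv3.py
```

```text
6.3167 0.4856194442722338 [575.9 -42.6 152. ] [1.  7.9 7.4] [ 0.41  0.24 -0.14]
```

View pics/f_wrist.png

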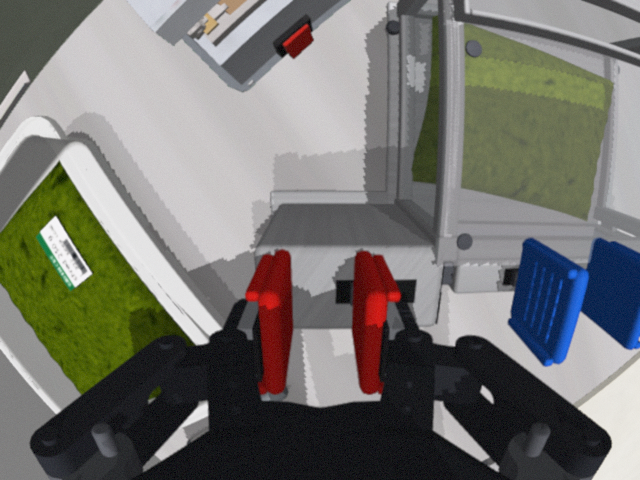

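```bash
cat > mv4.py <<'E'
from h import *
from bench import bot,viewer,jaws
yaw=np.deg2rad(-19.5); phi=yaw-np.pi/2; q=qdown(phi); yd=np.array([-np.sin(yaw),np.cos(yaw)])
jaws.ungrasp()
o=bot.get_obs();print(o["t"],np.round(o["tool_pos"],1),np.round(o["ft_force"],1))
bot.move_linear([*o["tool_pos"][:2],215],speed=150)
c=np.array([540,-162.3])-6.5*yd
bot.move_linear([*c,215],speed=150,rot=q)
hit=bot.move_linear([*c,150],speed=80,force_limit=12)
o=bot.get_obs();print(hit,o["t"],np.round(o["tool_pos"],1),np.round(o["ft_force"],1))
im=viewer.get_image("wrist"); cv2.imwrite("pics/g_wrist.png",im[:,:,::-1])
E
python3 mv4.py
```

```text
6.875 [574.4 -44.6 149.8] [1.3 0.6 0.4]
False 9.425 [ 538.2 -168.7  150.5] [-0.3 -0.1 -0.2]
```

View pics/g_wrist.png

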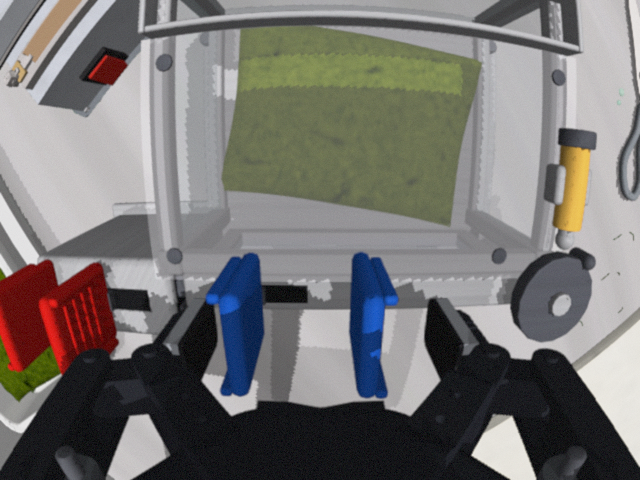

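```bash
sed 's/f_wrist/i_wrist/' mv3.py > mv5.py; python3 mv5.py
```

```text
10.275 0.45240781054244367 [ 538.1 -170.3  152.2] [-6.7 -5.7  9. ] [ 0.18  0.48 -0.18]
```

View pics/i_wrist.png

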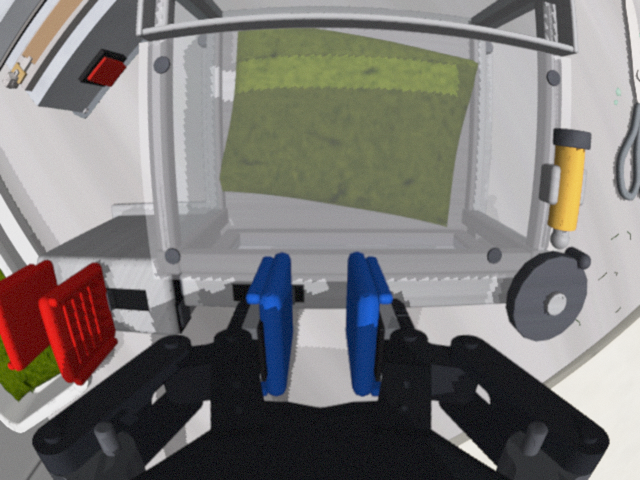

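```bash
cat > mv6.py <<'E'
import sys
from h import *
from bench import bot,viewer,jaws,inverse_kinematics
H=np.array([498.9,-277.3]); p0=np.array([538.1,-170.3]); phi0=np.deg2rad(-19.5)-np.pi/2
a,b,n=map(float,sys.argv[1:4])
def rot(t): return np.array([[np.cos(t),-np.sin(t)],[np.sin(t),np.cos(t)]])
tgt=lambda t:([*(H+rot(t)@(p0-H)),151.5],qdown(phi0+t))
if a==0:
    print([None if inverse_kinematics(*tgt(t)) is None else np.round(inverse_kinematics(*tgt(t)),2).tolist() for t in (.7,1.38)])
for t in np.linspace(a,b,int(n)+1)[1:]:
    p,q=tgt(t); bot.move_linear(p,speed=50,rot=q)
    o=bot.get_obs(); d=o["tool_pos"][:2]-H; u=rot(t)@(p0-H); u/=np.linalg.norm(u)
    ang=np.arctan2(d[1],d[0])-np.arctan2(*(p0-H)[::-1]); f=o["ft_force"]
    print(round(o["t"],2),"cmd",round(t,2),"act",round(ang,3),"r",round(np.hypot(*d),1),"z",round(o["tool_pos"][2],1),"Frad",round(f[:2]@u,1),"Ftan",round(f[:2]@[-u[1],u[0]],1),"Fz",round(f[2],1),"T",np.round(o["torque"],1),"w",round(o["grip_width"],3))
    if np.linalg.norm(f)>60: print("ABORT"); break
E
python3 mv6.py 0 0.3 3
```

```text
[[-0.52, 0.0, 1.97, -0.0, 1.17, 0.7], [-0.67, -0.08, 2.05, -0.0, 1.17, -0.14]]
10.69 cmd 0.1 act 0.096 r 113.8 z 152.2 Frad -1.3 Ftan 0.5 Fz 5.4 T [ 0.6 -0.  -0.5] w 0.45
11.07 cmd 0.2 act 0.196 r 113.9 z 152.2 Frad 0.2 Ftan 2.8 Fz 5.5 T [ 0.7  0.  -0.6] w 0.45
11.44 cmd 0.3 act 0.296 r 113.9 z 152.2 Frad 1.2 Ftan 1.5 Fz 6.0 T [ 0.8  0.1 -0.6] w 0.449
```

```bash
python3 mv6.py 0.3 0.8 5
python3 - <<'E'
from bench import viewer
import cv2
for n in("side","wrist"):
    im=viewer.get_image(n)[:,:,::-1]
    if n=="side": im=cv2.resize(im[140:320,180:420],None,fx=3,fy=3)
    cv2.imwrite(f"pics/j_{n}.png",im)
E
```

```text
11.82 cmd 0.4 act 0.394 r 113.9 z 152.2 Frad 2.2 Ftan 1.2 Fz 5.8 T [ 0.7 -0.  -0.7] w 0.45
12.19 cmd 0.5 act 0.494 r 113.9 z 152.2 Frad 1.1 Ftan 0.1 Fz 5.1 T [ 0.9 -0.1 -0.8] w 0.451
12.57 cmd 0.6 act 0.596 r 114.0 z 152.2 Frad 3.6 Ftan 1.5 Fz 10.7 T [ 1.   0.2 -0.5] w 0.45
12.94 cmd 0.7 act 0.697 r 114.0 z 152.2 Frad 4.1 Ftan 2.4 Fz 6.7 T [ 0.9  0.4 -0.4] w 0.451
13.32 cmd 0.8 act 0.798 r 114.0 z 152.2 Frad 3.5 Ftan 1.6 Fz 8.4 T [ 0.9  0.4 -0.3] w 0.448
```

View pics/j_side.png

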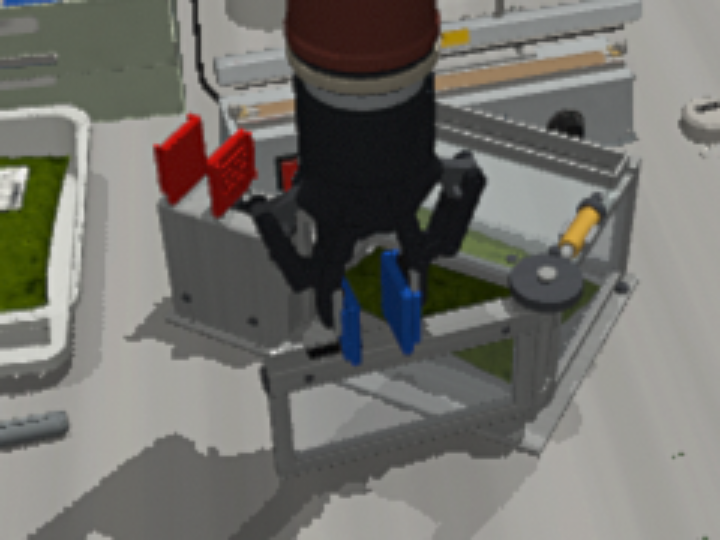

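View pics/j_wrist.png

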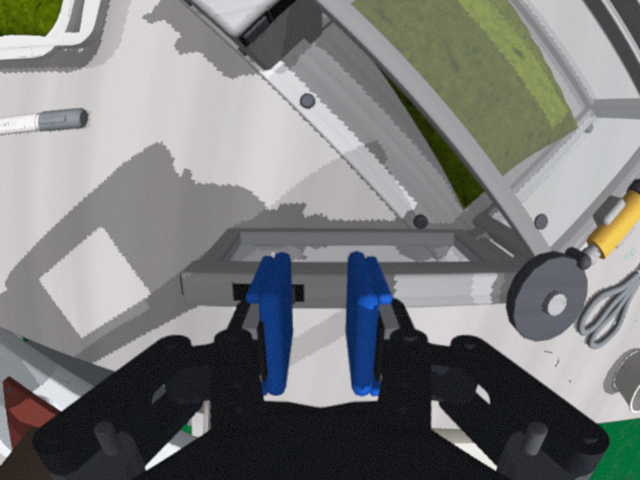

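The gate swings out with the gripper: in the wrist view the blue tabs sit centred at about (275,320) and (365,320). The side view shows the red tabs still together at about (180,165) and (232,170). I'll swing on to the end.

```bash
python3 mv6.py 0.8 1.37 6
python3 - <<'E'
from bench import viewer,bot
import cv2,numpy as np
bot.hold(0.5)
o=bot.get_obs();print(o["t"],np.round(o["tool_pos"],1),np.round(o["ft_force"],1),o["grip_width"])
for n in("side","wrist"):
    im=viewer.get_image(n)[:,:,::-1]
    if n=="side": im=cv2.resize(im[140:320,180:420],None,fx=3,fy=3)
    cv2.imwrite(f"pics/k_{n}.png",im)
E
```

```text
13.78 cmd 0.9 act 0.891 r 114.0 z 152.2 Frad 3.5 Ftan -0.8 Fz 7.1 T [ 1.1  0.3 -0.4] w 0.448
14.15 cmd 0.99 act 0.986 r 113.9 z 152.2 Frad 3.9 Ftan -0.5 Fz 8.6 T [ 1.   0.3 -0.4] w 0.451
14.52 cmd 1.08 act 1.081 r 114.0 z 152.2 Frad 3.8 Ftan -1.8 Fz 8.4 T [ 1.1  0.4 -0.3] w 0.454
14.88 cmd 1.18 act 1.176 r 114.0 z 152.2 Frad 3.9 Ftan -2.6 Fz 7.9 T [ 1.1  0.4 -0.3] w 0.452
15.25 cmd 1.28 act 1.271 r 114.0 z 152.2 Frad 4.1 Ftan -1.2 Fz 9.1 T [ 1.   0.5 -0.3] w 0.448
15.62 cmd 1.37 act 1.366 r 114.0 z 152.2 Frad 4.3 Ftan -3.2 Fz 9.8 T [ 1.1  0.5 -0.3] w 0.455
16.1167 [ 402.1 -217.1  152.2] [-1.8  4.4  9.3] 0.4494244375235073
```

View pics/k_side.png

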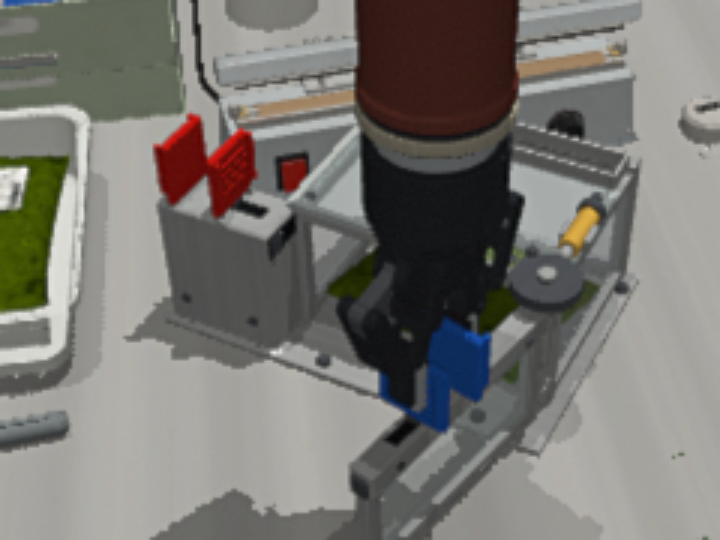

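View pics/k_wrist.png

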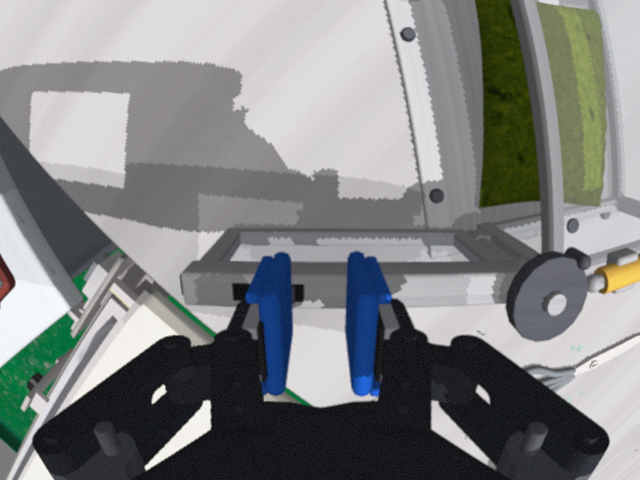

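The gate is wide open at about 1.37 rad with the blue tabs still firmly gripped. The red tabs are still squeezed, at (180,160) and (232,170) in the enlarged side view. Everything is steady, so I'm handing in.

```bash
python3 -c "
from bench import bot
print(bot.close_job()); print(bot.get_obs()['t'])"
```

```text
the job is handed in; nothing more can be done
None
the job is handed in; nothing more can be done
```

I handed the job in with the gripper still holding the gate wide open. The hand-in gave no verdict.

**What I did:**
- I found the catches and hinge from the side, top and wrist cameras; the estimates agreed to about 1–3 mm in position and a few degrees in angle.
- I squeezed the red catch and let it go, and it stayed back.
- I then squeezed the blue catch and swung the gate along its arc past the detent.

**Last checks, at 16.1 s of the 43 s allowed:**
- **Gate:** open about 1.37 rad, worked out from the tool's position on the arc because I have no direct gate reading. The arm was holding still.
- **Blue catch:** still gripped. The jaws were about 3 mm narrower than on the red catch, which matches both being fully squeezed.
- **Forces:** never above about 13 N in the readings I took.
- **Red catch:** still together in the final side picture.
- **Pouch, pen and scissors:** nothing touched them and they looked undisturbed in the pictures, but I did not measure their positions.

**One mismatch:** the jaw reading came to about 41 mm on the red catch where 44 mm was expected. I put this down to the jaw scale or soft pads, since the pictures showed it fully squeezed.

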